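# Find the rocking lid in a tray of food tins and press it home

## Robot

A 7-joint arm with a two-finger parallel gripper is mounted at the origin on the work surface. World frame = base frame: x ahead of the robot, y to its left, z up, the work surface at z = 0. Lengths are in mm, angles in rad, forces in N, time in s.
With the tool pointing down it reaches from about 400 to 850 mm from the base axis. Payload 10.4 kg.
Tool frame: the origin (TCP) lies at the centre of the arm's flange, where the gripper is bolted on; the fingertips stand 173 mm ahead of it and the grasp point (between the pads) lies 155 mm ahead of it (arm.tcp_to_grasp is the distance from the TCP to the grasp point, in mm); z points along the fingers, y is the line along which they close (so a half turn about z gives the same grasp; the last joint's range is limited). The gripper opens to 85 mm and grips with 20 to 120 N. Pads are 22 mm wide; open, the fingers measure 114 mm over their backs; the gripper's body (76 mm by 85 mm) begins 54 mm behind the grasp point. The pads swing forward as they close: fully open they stand 13 mm farther back than shut.
Start: joints at [1.279, 0.332, -0.065, 1.46, 0.022, 1.35, -0.088], TCP at [165.998, -602.559, 404.738] pointing down, gripper open.
Joint ranges: [-2.6, 2.6], [-0.5, 2.12], [-1.47, 1.34], [0.16, 2.42], [-1.27, 4.41], [0.06, 2.06], [-2.6, 2.6]. Speed limits (rad/s): [2.22, 2.22, 2.79, 2.79, 3.14, 3.14, 3.14].

## Interface

Orientations are given as [roll, pitch, yaw] about the fixed x, y, z axes, in that order (R = Rz(yaw) Ry(pitch) Rx(roll)).
In Python, from cell import arm gives the robot as it stands.
- The arm moves only by the tool apply_moves, never from a script. Its argument "plan" is a list of rows, each an object of numbers: "tx", "ty", "tz": the shift along the tool's x, y, z in mm; "twist": the turn about the tool's z in degrees. In form: [{"tx": .., "ty": .., "tz": .., "twist": ..}, ...]. A call has 1 to 5 rows; each row is the pose to reach, as a shift and turn from the pose commanded when the call began, along the tool's axes at that moment; what a row does not reach only later rows make up. A row lasts 1/12 s, in which the tool goes at most 41.7 mm and 7.16 degrees, less where a joint would pass 70% of its speed; a pose out of reach is approached as far as the arm can. A call with a gripper value outside its range is refused whole. "grip" is the finger opening in mm, from 0 to 85.4, set as the call begins (left out, the last holds). The fingers move at their own pace and stop on an object; "squeeze" is the grip in N (left out, the last holds). Time passes only in rows, so rows that repeat a pose let the fingers close. It gives the time, the measured TCP pose, the force, the opening and the grip force at its end, in the units of the state.
- arm.sense(): the state, without advancing time (a new reading comes with each control period).
- arm.read_camera(name): name is "side" or "top" or "wrist"; returns (picture, depth): 400x640x3 uint8, red, green, blue; 400x640 float32, mm along the optical axis (not along the pixel's ray), 0 where there is no reading.
- arm.get_calibration(name): a dict with "K" (3x3 intrinsics, pixels), "k1" (the pictures are not rectified: a ray, as slopes to the right and down, at radius r is drawn at 1 + k1 r^2 times it, then the intrinsics apply), "rvec" (rotation vector, rad) and "tvec" (3), from world to camera coordinates, as OpenCV has them. Camera axes: x right, y down, z forward; pixel columns grow to the right and rows downward; lengths in mm; the calibration is good to about 2 mm. A picture is of the moment at which its call begins: read the wrist's pose just before it. get_calibration takes no time and is no camera call; for the wrist camera it gives the pose at the moment of the call.
- arm.job_done(): hands the job in; it is judged then, once.
The state is a dict: "time_s": time; "qpos": joint angles; "joint_velocities": joint speeds; "tau": joint torques, N m; "tool_pos": TCP position; "eef_rot": TCP orientation; "contact_force": force on the tool from outside, world axes, zero at the start; "moment": the same for the moment, N m; "width": opening from 0.0 (shut) to 1.0 (fully open); "grasp_force": force on a finger pad.
Only numpy, scipy, OpenCV 4.12 (cv2) and the standard library are available. Lean on these libraries where they do the work, as an engineer would, in place of code of your own. Each camera call takes 0.05 s, during which the arm holds its last target. There are 200 camera calls.

## Task

One of the four identical lids on the tins in the tray is not seated: press on the lids near their edges with a fingertip until you find the one that rocks, then press that lid at its middle until it is fully home and flat. Finish with the fingertip still pressing on top of that lid, to show which one it was. Do not lift or pull off any lid, and leave the bottle and the cans beside the tray alone.

Things in the scene. Friction and masses are not known exactly. Their poses are not given: they have to be found in the camera images.
- lid_1: one of four identical white plastic press-on lids on four identical big food tins, packed two by two in a cardboard tray. Round, 110 mm across, flat top; its skirt hides the tin's rim. Origin on the lid's axis at the skirt's lower edge; the top face is 20 mm above it along the lid's own z, which points straight up when the lid lies level. About 40 g
- lid_2: identical lid, same origin and axes as lid_1. Any of the four may be the unseated one, and looks do not tell. Lid tops lie 125 to 131 mm above the table and differ by some mm from tin to tin, which says nothing about seating. The tins (100 mm across, 124 mm between neighbours' centres) stand fast. A seated lid does not give when pressed down anywhere
- lid_3: identical lid, same origin and axes as lid_1. Whichever lid is unseated lies level but 6 mm too high, balanced on its stiff inner plug (20 mm across, in the middle). Pressed near its edge, 35 to 48 mm from its centre, it tips at once under less than 1 N by about 0.15 rad, the pressed edge dropping some 6 mm until it meets the tin; let go, it drops back level
- lid_4: identical lid, same origin and axes as lid_1. Pressed over its middle, the unseated lid resists until about 12 N, then goes down 6 mm, stops hard and stays down. All lids lie loose on their tins with about 3 mm of side play and could be pulled off
- oil: amber oil bottle, 64 mm across, 170 mm tall, standing beside the tray; origin at the centre of its base, z up. Leave it alone
- can_tall: food can, 72 mm across, 100 mm tall, standing beside the tray; origin at the centre of its base, z up. Leave it alone
- can_flat: low food can, 84 mm across, 50 mm tall, near the tray; origin at the centre of its base, z up. Leave it alone

How it is judged:
By the outcome, as a careful person would: the job done as asked, in the order asked, and still so for the second after the job is handed in, while the arm keeps its last pose, push and grip.
It also fails if it takes over 48 s, if anything falls off the work surface, if the arm or the gripper's body presses on something with over 40 N, if the wrist force passes 120 N, or if a joint passes its speed limit or range.

## Working session

There is one attempt and no reset: what is moved stays moved. The work goes in short steps, Python scripts to look and compute and a tool call to move; the robot and the scene stay as the last step left them, time stands still between calls to the robot, and variables do not carry over. Pictures are saved under pics/ and viewed, at most 10 in all, crops included, and the job is handed in when it is done.

Besides the shell and the picture viewer there is one more tool, called after "Request:" as name(argument=value, ...), one argument or row to a line, values as JSON. apply_moves: Moves the arm, as the interface text tells. Its arguments: {"type":"object","properties":{"plan":{"type":"array"},"grip":{"type":"number"},"squeeze":{"type":"number"}},"required":["plan"]}

```bash
mkdir -p pics; cat > h.py <<'E'
import numpy as np, cv2
from cell import arm
def grab(name):
    c=arm.get_calibration(name); im,d=arm.read_camera(name)
    return c,im,d
def unproj(c,u,v,d):
    K=np.array(c["K"]);k1=c["k1"]
    x=cv2.undistortPoints(np.array([[[u,v]]],float),K,np.array([k1,0,0,0.]))[0,0]
    R=cv2.Rodrigues(np.array(c["rvec"],float))[0];t=np.array(c["tvec"],float).ravel()
    ray=R.T@np.array([x[0],x[1],1.]); o=-R.T@t
    return o,ray,o+ray*d
def onplane(c,u,v,z):
    o,r,_=unproj(c,u,v,0); return o+r*(z-o[2])/r[2]
E
python3 - <<'E'
from h import *
s=arm.sense(); print({k:np.round(v,3) for k,v in s.items()})
c,im,d=grab("top"); cv2.imwrite("pics/top0.png",im[:,:,::-1])
np.savez("top0.npz",im=im,d=d); print(c)
E
```

```text
{'time_s': np.float64(0.0), 'qpos': array([ 1.279,  0.333, -0.065,  1.461,  0.022,  1.35 , -0.089]), 'joint_velocities': array([ 0.   , -0.002,  0.   , -0.001,  0.001, -0.001,  0.   ]), 'tau': array([ 0.0000e+00, -6.2546e+01,  4.9000e-02, -3.9161e+01,  1.6000e-02,
        1.0000e-02,  0.0000e+00]), 'tool_pos': array([ 165.949, -602.421,  403.906]), 'eef_rot': array([-3.14 ,  0.   ,  0.269]), 'contact_force': array([ 0.262,  0.536, -0.424]), 'moment': array([ 0.043, -0.001,  0.037]), 'grasp_force': np.float64(0.0), 'width': np.float64(0.997)}
{'K': array([[404.58902818,   0.        , 321.11660473],
       [  0.        , 404.58902818, 201.85971809],
       [  0.        ,   0.        ,   1.        ]]), 'k1': -0.0800466247530561, 'rvec': array([ 2.13360538, -2.05060697,  0.25232032]), 'tvec': array([ 13.88232773, 548.08588081, 919.42038113])}
```

View pics/top0.png

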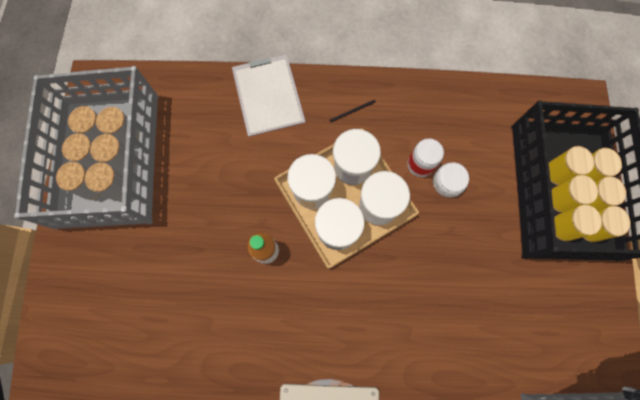

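The top view shows four white lids at about (357,152), (312,178), (385,196) and (340,222). The bottle is at (262,248) and the cans are at (427,157) and (451,180).

```bash
python3 - <<'E'
from h import *
f=np.load("top0.npz");im,d=f["im"],f["d"];c=arm.get_calibration("top")
for u,v in [(357,152),(312,178),(385,196),(340,222),(262,243),(427,150),(451,176)]:
    dd=np.median(d[v-3:v+4,u-3:u+4]); print(u,v,dd,unproj(c,u,v,dd)[2].round(1))
# height map; lid tops
H=np.zeros(d.shape)
P=np.full(d.shape+(3,),np.nan)
for v in range(110,270):
    for u in range(260,440):
        if d[v,u]>0: P[v,u]=unproj(c,u,v,d[v,u])[2]
m=((P[...,2]>115)&(P[...,2]<140)&(im.min(2)>150)).astype(np.uint8)
n,l,st,ce=cv2.connectedComponentsWithStats(m)
for i in range(1,n):
    if st[i,4]>300:
        q=P[l==i]; xy=q[:,:2].astype(np.float32); (cc,r)=cv2.minEnclosingCircle(xy)
        print(ce[i].round(1),st[i,4],"mean",xy.mean(0),"circ",cc,r,"z",np.median(q[:,2]))
E
```

```text
357 152 951.7926 [656.3 -44.5 128. ]
312 178 938.2579 [588.6  58.6 125.9]
385 196 924.52423 [ 551.2 -110.4  129.7]
340 222 914.2719 [487.5  -9.3 125.3]
262 243 859.33484 [426.9 157.2 168. ]
427 150 984.05505 [ 680.1 -218.6   99.5]
451 176 1020.42365 [ 632.2 -291.8   49.8]
[356.  151.6] 1577 mean [657.4912   -42.290806] circ (659.9425659179688, -43.514549255371094) 54.92285919189453 z 127.63029465301452
[311.5 176.9] 1712 mean [591.1749    59.973408] circ (593.530517578125, 59.53277587890625) 55.74626159667969 z 126.53141312689121
[384.8 194.4] 1741 mean [ 555.4653  -110.00582] circ (557.2611694335938, -111.10517883300781) 55.46988296508789 z 129.13939002997517
[339.4 221.8] 1824 mean [488.225      -7.9054556] circ (489.2840881347656, -8.074054718017578) 55.03544998168945 z 124.70850457504366
```

Request:
apply_moves(
  plan=[
    {"tx": 526,"ty": -406,"tz": 0,"twist": 0},
    {"tx": 526,"ty": -406,"tz": 0,"twist": 0},
    {"tx": 526,"ty": -406,"tz": 0,"twist": 0},
    {"tx": 526,"ty": -406,"tz": 0,"twist": 0},
    {"tx": 526,"ty": -406,"tz": 0,"twist": 0},
  ],
  grip=0,
  squeeze=30,
)

```text
time_s: 0.47
tool_pos: [291.9, -434.1, 404.3]
eef_rot: [-3.141, 0.0, 0.269]
contact_force: [0.6, 0.1, -0.7]
width: 0.298
grasp_force: 0.0
```

Request:
apply_moves(
  plan=[
    {"tx": 361,"ty": -279,"tz": 0,"twist": 0},
    {"tx": 361,"ty": -279,"tz": 0,"twist": 0},
    {"tx": 361,"ty": -279,"tz": 0,"twist": 0},
    {"tx": 361,"ty": -279,"tz": 0,"twist": 0},
    {"tx": 361,"ty": -279,"tz": 0,"twist": 0},
  ],
)

```text
time_s: 0.88
tool_pos: [416.9, -267.5, 404.5]
eef_rot: [-3.142, 0.0, 0.269]
contact_force: [0.9, -1.7, -0.0]
width: -0.002
grasp_force: 0.0
```

Request:
apply_moves(
  plan=[
    {"tx": 196,"ty": -151,"tz": 0,"twist": 0},
    {"tx": 196,"ty": -151,"tz": 0,"twist": 0},
    {"tx": 196,"ty": -151,"tz": 0,"twist": 0},
    {"tx": 196,"ty": -151,"tz": 0,"twist": 0},
    {"tx": 196,"ty": -151,"tz": 0,"twist": 0},
  ],
)

```text
time_s: 1.3
tool_pos: [542.3, -101.3, 404.5]
eef_rot: [3.142, 0.0, 0.268]
contact_force: [1.0, -0.7, -0.6]
width: 0.001
grasp_force: 0.0
```

```bash
python3 - <<'E'
from h import *
s=arm.sense(); print({k:np.round(v,3) for k,v in s.items() if k in("time_s","tool_pos","eef_rot","contact_force","width","moment","qpos")})
E
```

```text
{'time_s': np.float64(1.3), 'qpos': array([ 0.582,  0.216, -0.55 ,  1.634,  0.116,  1.325, -1.289]), 'tool_pos': array([ 542.302, -101.281,  404.482]), 'eef_rot': array([3.142, 0.   , 0.268]), 'contact_force': array([ 1.016, -0.669, -0.64 ]), 'moment': array([-0.021, -0.048, -0.033]), 'width': np.float64(0.001)}
```

Request:
apply_moves(
  plan=[
    {"tx": 30,"ty": -23,"tz": 0,"twist": 0},
    {"tx": 30,"ty": -23,"tz": 35,"twist": 0},
    {"tx": 30,"ty": -23,"tz": 70,"twist": 0},
    {"tx": 30,"ty": -23,"tz": 90,"twist": 0},
    {"tx": 30,"ty": -23,"tz": 90,"twist": 0},
  ],
)

```text
time_s: 1.72
tool_pos: [562.8, -72.8, 309.6]
eef_rot: [-3.138, 0.008, 0.269]
contact_force: [-1.6, -0.3, 0.3]
width: 0.001
grasp_force: 0.0
```

Request:
apply_moves(
  plan=[
    {"tx": 0,"ty": 0,"tz": 3,"twist": 0},
    {"tx": 0,"ty": 0,"tz": 6,"twist": 0},
    {"tx": 0,"ty": 0,"tz": 8,"twist": 0},
    {"tx": 0,"ty": 0,"tz": 8,"twist": 0},
    {"tx": 0,"ty": 0,"tz": 8,"twist": 0},
  ],
)

```text
time_s: 2.13
tool_pos: [564.6, -73.0, 307.7]
eef_rot: [3.141, -0.001, 0.269]
contact_force: [0.0, 0.7, 0.7]
width: 0.003
grasp_force: 0.0
```

```bash
python3 - <<'E'
from h import *
s=arm.sense(); print({k:np.round(v,3) for k,v in s.items() if k in("time_s","tool_pos","contact_force","moment")})
c,im,d=grab("side"); cv2.imwrite("pics/side1.png",im[:,:,::-1])
c,im,d=grab("top"); cv2.imwrite("pics/top1.png",cv2.resize(im[90:290,240:440,::-1],None,fx=2.5,fy=2.5))
E
```

```text
{'time_s': np.float64(2.133), 'tool_pos': array([564.639, -72.972, 307.653]), 'contact_force': array([0.02 , 0.663, 0.658]), 'moment': array([ 0.02 , -0.018,  0.024])}
```

View pics/side1.png

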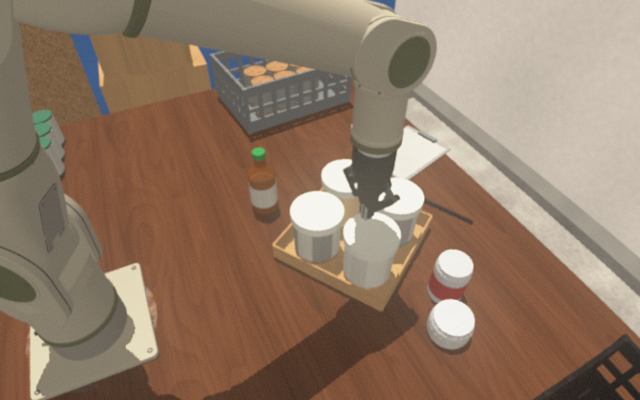

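The side view shows the shut fingertip at about (366,212), over the inner edge of the nearest lid, centred at (372,235). Nothing is touching yet.

Request:
apply_moves(
  plan=[
    {"tx": 0,"ty": 0,"tz": 2,"twist": 0},
    {"tx": 0,"ty": 0,"tz": 4,"twist": 0},
    {"tx": 0,"ty": 0,"tz": 5,"twist": 0},
    {"tx": 0,"ty": 0,"tz": 5,"twist": 0},
    {"tx": 0,"ty": 0,"tz": 5,"twist": 0},
  ],
)

```text
time_s: 2.65
tool_pos: [564.4, -72.9, 301.6]
eef_rot: [-3.142, 0.0, 0.269]
contact_force: [0.2, -0.4, -0.0]
width: 0.001
grasp_force: 0.1
```

Request:
apply_moves(
  plan=[
    {"tx": 0,"ty": 0,"tz": 1,"twist": 0},
    {"tx": 0,"ty": 0,"tz": 2,"twist": 0},
    {"tx": 0,"ty": 0,"tz": 2,"twist": 0},
    {"tx": 0,"ty": 0,"tz": 2,"twist": 0},
  ],
)

```text
time_s: 2.98
tool_pos: [564.4, -72.9, 299.6]
eef_rot: [-3.142, 0.0, 0.269]
contact_force: [-0.3, -0.2, 0.4]
width: -0.003
grasp_force: 0.1
```

Request:
apply_moves(
  plan=[
    {"tx": 0,"ty": 0,"tz": 1,"twist": 0},
    {"tx": 0,"ty": 0,"tz": 1.5,"twist": 0},
    {"tx": 0,"ty": 0,"tz": 1.5,"twist": 0},
    {"tx": 0,"ty": 0,"tz": 1.5,"twist": 0},
  ],
)

```text
time_s: 3.32
tool_pos: [564.5, -72.8, 298.6]
eef_rot: [3.141, -0.0, 0.269]
contact_force: [-2.2, 0.2, 4.3]
width: -0.002
grasp_force: 2.4
```

```bash
python3 - <<'E'
from h import *
s=arm.sense(); print({k:np.round(v,3) for k,v in s.items() if k in("time_s","tool_pos","contact_force","moment","tau")})
c,im,d=grab("side"); cv2.imwrite("pics/side2.png",cv2.resize(im[140:310,260:450,::-1],None,fx=3,fy=3))
E
```

```text
{'time_s': np.float64(3.317), 'tau': array([ 1.2500e-01, -5.2996e+01, -5.7960e+00, -3.4464e+01,  1.7500e-01,
       -5.4700e-01,  1.2000e-02]), 'tool_pos': array([564.523, -72.803, 298.643]), 'contact_force': array([-2.164,  0.199,  4.349]), 'moment': array([0.051, 0.346, 0.002])}
```

View pics/side2.png

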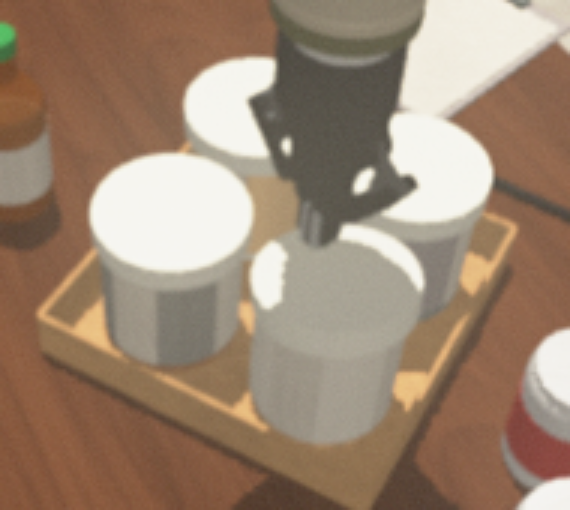

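The crop shows the fingertip on the lid's inner edge at about (320,240), touching with 4 N. I can't judge tilt by eye, so I'll fit a plane to the lid's depth.

```bash
cat >> h.py <<'E'
LIDS=dict(A=(659.,-43.),B=(593.,59.5),C=(557.,-111.),D=(489.,-8.))
def tilts(c,d,r=45):
    v,u=np.nonzero(d>0)
    x=cv2.undistortPoints(np.stack([u,v],1).astype(float)[:,None],np.array(c["K"]),np.array([c["k1"],0,0,0.]))[:,0]
    R=cv2.Rodrigues(np.array(c["rvec"],float))[0];t=np.array(c["tvec"],float).ravel()
    z=d[v,u][:,None]; P=(np.hstack([x,np.ones((len(x),1))])*z-t)@R
    for k,(a,b) in LIDS.items():
        q=P[(np.hypot(P[:,0]-a,P[:,1]-b)<r)&(P[:,2]>112)&(P[:,2]<137)]
        for _ in range(4):
            A=np.c_[q[:,0]-a,q[:,1]-b,np.ones(len(q))]
            s=np.linalg.lstsq(A,q[:,2],rcond=None)[0]; e=abs(q[:,2]-A@s); q=q[e<max(1.5,2*np.median(e))]
        print(k,len(q),"slope",s[:2].round(3),"z",s[2].round(2),"res",np.median(e).round(2))
E
python3 - <<'E'
from h import *
f=np.load("top0.npz"); print("before"); tilts(arm.get_calibration("top"),f["d"])
for n in("top","side"):
    c,im,d=grab(n); print(n); tilts(c,d)
E
```

```text
before
A 682 slope [-0.007  0.006] z 127.83 res 0.76
B 748 slope [-0.004 -0.001] z 126.63 res 0.67
C 763 slope [ 0.006 -0.001] z 129.27 res 0.69
D 803 slope [ 0. -0.] z 124.7 res 0.67
top
A 436 slope [0.004 0.005] z 127.84 res 0.6
B 716 slope [ 0.006 -0.001] z 126.52 res 0.72
C 96 slope [-0.067 -0.134] z 128.26 res 0.56
D 808 slope [-0.002  0.001] z 124.7 res 0.7
side
A 562 slope [-0.001  0.004] z 128.98 res 0.56
B 322 slope [0.003 0.001] z 127.97 res 0.54
C 829 slope [-0.023 -0.162] z 131.63 res 0.51
D 957 slope [-0.001  0.002] z 125.99 res 0.57
```

Lid C, the first one I pressed, tilted by about 0.16 rad, while the other three stayed level. So C is the unseated lid. I'll lift off it, move over its middle and check.

Request:
apply_moves(
  plan=[
    {"tx": 0,"ty": 0,"tz": -4,"twist": 0},
    {"tx": 0,"ty": 0,"tz": -10,"twist": 0},
    {"tx": 0,"ty": 0,"tz": -16,"twist": 0},
    {"tx": 0,"ty": 0,"tz": -16,"twist": 0},
  ],
)

```text
time_s: 3.8
tool_pos: [564.8, -72.9, 315.7]
eef_rot: [3.141, -0.002, 0.269]
contact_force: [-0.3, -0.2, 0.5]
width: -0.002
grasp_force: 0.0
```

Request:
apply_moves(
  plan=[
    {"tx": -9,"ty": 17,"tz": 0,"twist": 0},
    {"tx": -17,"ty": 35,"tz": 0,"twist": 0},
    {"tx": -17,"ty": 35,"tz": 0,"twist": 0},
    {"tx": -17,"ty": 35,"tz": 0,"twist": 0},
    {"tx": -17,"ty": 35,"tz": 0,"twist": 0},
  ],
)

```text
time_s: 4.22
tool_pos: [557.4, -110.7, 314.2]
eef_rot: [-3.141, -0.0, 0.269]
contact_force: [0.1, 0.0, 1.0]
width: -0.006
grasp_force: 0.0
```

```bash
python3 - <<'E'
from h import *
s=arm.sense(); print({k:np.round(v,3) for k,v in s.items() if k in("time_s","tool_pos","contact_force")})
for n in("top","side"):
    c,im,d=grab(n); print(n); tilts(c,d,60)
cv2.imwrite("pics/side3.png",cv2.resize(im[140:310,260:450,::-1],None,fx=3,fy=3))
E
```

```text
{'time_s': np.float64(4.217), 'tool_pos': array([ 557.395, -110.724,  314.237]), 'contact_force': array([0.083, 0.033, 0.963])}
top
A 950 slope [-0.001 -0.004] z 127.69 res 0.64
B 1116 slope [ 0.004 -0.002] z 126.37 res 0.71
C 537 slope [ 0.013 -0.006] z 129.45 res 0.62
D 1192 slope [0.003 0.001] z 124.61 res 0.66
side
A 465 slope [0.002 0.014] z 128.91 res 0.51
B 698 slope [0.002 0.015] z 127.5 res 0.57
C 1199 slope [0.009 0.001] z 130.31 res 0.56
D 1306 slope [0.001 0.007] z 125.82 res 0.58
```

View pics/side3.png

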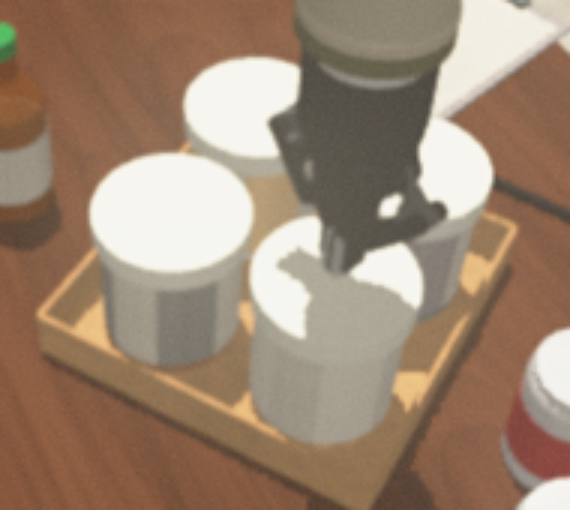

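The lid is back level at about 130 mm, and the fingertip at (335,268) hovers over its middle at (336,280). I'll press down there.

Request:
apply_moves(
  plan=[
    {"tx": 0,"ty": 0,"tz": 4,"twist": 0},
    {"tx": 0,"ty": 0,"tz": 8,"twist": 0},
    {"tx": 0,"ty": 0,"tz": 10,"twist": 0},
    {"tx": 0,"ty": 0,"tz": 11,"twist": 0},
    {"tx": 0,"ty": 0,"tz": 12,"twist": 0},
  ],
)

```text
time_s: 4.73
tool_pos: [557.4, -110.9, 302.7]
eef_rot: [-3.142, 0.0, 0.269]
contact_force: [-5.3, 1.9, 11.6]
width: 0.002
grasp_force: 5.8
```

Request:
apply_moves(
  plan=[
    {"tx": 0,"ty": 0,"tz": 0.5,"twist": 0},
    {"tx": 0,"ty": 0,"tz": 1,"twist": 0},
    {"tx": 0,"ty": 0,"tz": 1.5,"twist": 0},
    {"tx": 0,"ty": 0,"tz": 1.5,"twist": 0},
  ],
)

```text
time_s: 5.07
tool_pos: [557.3, -110.8, 301.6]
eef_rot: [3.141, 0.0, 0.269]
contact_force: [-4.7, 0.6, 10.4]
width: 0.002
grasp_force: 5.3
```

Request:
apply_moves(
  plan=[
    {"tx": 0,"ty": 0,"tz": 0.5,"twist": 0},
    {"tx": 0,"ty": 0,"tz": 1,"twist": 0},
    {"tx": 0,"ty": 0,"tz": 1.5,"twist": 0},
    {"tx": 0,"ty": 0,"tz": 2,"twist": 0},
    {"tx": 0,"ty": 0,"tz": 2,"twist": 0},
  ],
)

```text
time_s: 5.48
tool_pos: [557.4, -110.8, 299.7]
eef_rot: [3.141, -0.0, 0.269]
contact_force: [-5.5, 0.1, 10.6]
width: -0.0
grasp_force: 5.3
```

Request:
apply_moves(
  plan=[
    {"tx": 0,"ty": 0,"tz": 0.5,"twist": 0},
    {"tx": 0,"ty": 0,"tz": 1,"twist": 0},
    {"tx": 0,"ty": 0,"tz": 1.5,"twist": 0},
    {"tx": 0,"ty": 0,"tz": 1.5,"twist": 0},
  ],
)

```text
time_s: 5.82
tool_pos: [557.4, -110.8, 298.2]
eef_rot: [3.141, -0.0, 0.269]
contact_force: [-5.6, 1.3, 11.3]
width: -0.002
grasp_force: 5.3
```

Request:
apply_moves(
  plan=[
    {"tx": 0,"ty": 0,"tz": 0.5,"twist": 0},
    {"tx": 0,"ty": 0,"tz": 1,"twist": 0},
    {"tx": 0,"ty": 0,"tz": 1,"twist": 0},
    {"tx": 0,"ty": 0,"tz": 1,"twist": 0},
  ],
)

```text
time_s: 6.15
tool_pos: [557.4, -110.8, 297.2]
eef_rot: [3.141, -0.0, 0.269]
contact_force: [-5.5, 1.5, 11.2]
width: 0.0
grasp_force: 5.4
```

Request:
apply_moves(
  plan=[
    {"tx": 0,"ty": 0,"tz": 0.5,"twist": 0},
    {"tx": 0,"ty": 0,"tz": 0.5,"twist": 0},
    {"tx": 0,"ty": 0,"tz": 0.5,"twist": 0},
  ],
)

```text
time_s: 6.4
tool_pos: [557.6, -110.8, 296.9]
eef_rot: [3.141, -0.001, 0.269]
contact_force: [-3.8, 1.1, 11.3]
width: -0.002
grasp_force: 5.7
```

Request:
apply_moves(
  plan=[
    {"tx": 0,"ty": 0,"tz": 0.5,"twist": 0},
    {"tx": 0,"ty": 0,"tz": 0.5,"twist": 0},
    {"tx": 0,"ty": 0,"tz": 0.5,"twist": 0},
  ],
)

```text
time_s: 6.65
tool_pos: [557.6, -110.8, 296.8]
eef_rot: [3.141, -0.001, 0.269]
contact_force: [-5.5, 1.7, 15.2]
width: 0.005
grasp_force: 7.6
```

Request:
apply_moves(
  plan=[
    {"tx": 0,"ty": 0,"tz": 0.5,"twist": 0},
    {"tx": 0,"ty": 0,"tz": 1,"twist": 0},
    {"tx": 0,"ty": 0,"tz": 1,"twist": 0},
    {"tx": 0,"ty": 0,"tz": 1,"twist": 0},
  ],
)

```text
time_s: 6.98
tool_pos: [557.6, -110.8, 296.7]
eef_rot: [3.14, -0.001, 0.269]
contact_force: [-9.7, 1.6, 23.2]
width: 0.003
grasp_force: 11.6
```

```bash
python3 - <<'E'
from h import *
for n in("top","side"):
    c,im,d=grab(n); print(n); tilts(c,d,60)
s=arm.sense(); print({k:np.round(v,3) for k,v in s.items() if k in("time_s","tool_pos","contact_force")})
cv2.imwrite("pics/side4.png",cv2.resize(im[140:310,260:450,::-1],None,fx=3,fy=3))
E
```

```text
top
A 1017 slope [-0.005  0.001] z 127.7 res 0.66
B 1120 slope [0.008 0.002] z 126.37 res 0.63
C 478 slope [ 0.004 -0.005] z 122.99 res 0.75
D 1195 slope [ 0.004 -0.001] z 124.59 res 0.66
side
A 521 slope [0.005 0.007] z 128.75 res 0.57
B 732 slope [0.007 0.007] z 127.69 res 0.57
C 1116 slope [ 0.008 -0.006] z 124.15 res 0.57
D 1303 slope [0.001 0.007] z 125.83 res 0.55
{'time_s': np.float64(7.083), 'tool_pos': array([ 557.617, -110.777,  296.678]), 'contact_force': array([-10.331,   0.775,  23.757])}
```

View pics/side4.png

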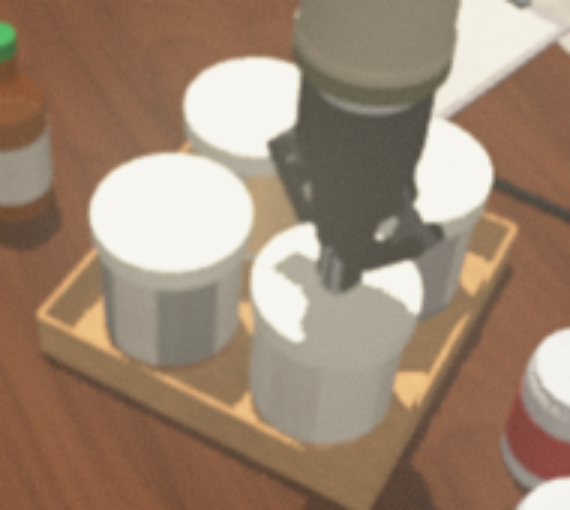

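The lid has dropped about 6 mm, from 129.4 to 123.0, and lies level against a hard stop. The fingertip at (338,275) presses its middle with about 24 N, so I'm handing the job in.

```bash
python3 -c "
from cell import arm
print(arm.job_done())"
```

```text
the job is handed in; nothing more can be done
None
```

The unseated lid was the one at about x 557, y −111 mm: it rocked when pressed at its edge, went down about 6 mm when pressed at its middle, and now lies flat with the fingertip still pressing on it (handed in at about 7 s).

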